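# Run the sample slide to its far stop

### The arm

A 6-joint arm with a two-finger parallel gripper is mounted at the origin on a cart in front of the work surface, level with it; the furniture and walls round the work are solid. World frame = base frame: x ahead of the robot, y to its left, z up, the work surface at z = 0. Lengths are in mm, angles in rad, forces in N, time in s.
With the tool pointing down it reaches from about 275 to 1000 mm from the base axis. Payload 8.4 kg.
Tool frame: the origin (TCP) lies on the centre line of the jaws, within the pads' length; the fingertips stand 25 mm ahead of it and the grasp point (between the pads) lies 6 mm ahead of it; z points along the fingers, x is the direction in which the jaws open and shut, and the axes are right-handed (so a half turn about z gives the same grasp; the last joint's range is limited). The gripper opens to 85 mm and grips with 20 to 120 N. Pads are 22 mm wide; open, the fingers measure 114 mm over their backs; the gripper's body (76 mm by 85 mm) begins 54 mm behind the grasp point. The pads swing forward as they close: fully open they stand 13 mm farther back than shut.
Start: joints at [1.173, 0.353, 1.633, -0, 1.155, -0.002], TCP at [240.965, 576.683, 256.281] pointing down, gripper open.
Joint ranges: [-2.63, 2.63], [-0.92, 2.1], [0.06, 2.66], [-1.3, 4.44], [0, 2.69], [-3.02, 3.02]. Speed limits (rad/s): [2.22, 2.22, 2.79, 3.14, 3.14, 3.14].

### API

Orientations are given as [roll, pitch, yaw] about the fixed x, y, z axes, in that order (R = Rz(yaw) Ry(pitch) Rx(roll)).
In Python, from rig import r gives the robot as it stands. The module is installed in compiled form; this text tells all that it offers.
- The arm moves only by the tool jog_arm, never from a script. Its argument "deltas" is a list of rows, each an object with "gripper": the gripper command: -1 is fully open, 1 is shut, values between are in proportion; "translation": the shift along the world's x, y, z in units of 10 cm (1.0 is 10 cm), a list of three; "dr": the turn, a rotation vector about the world's x, y, z in units of pi/2 rad (1.0 is pi/2 rad), a list of three. In form: [{"gripper": gripper, "translation": [x, y, z], "dr": [wx, wy, wz]}, ...]. A call has 1 to 12 rows; each row shifts and turns the commanded pose from where the row before left it; what a row does not reach is not made up. A row lasts 1/12 s, in which the tool goes at most 41.7 mm and 7.16 degrees, less where a joint would pass 70% of its speed; a pose out of reach is approached as far as the arm can. A call with a number of a shift or a turn outside -1 to 1 is refused whole. A call with a gripper value outside its range is refused whole. The fingers move at their own pace and stop on an object; "squeeze" is the grip in N (left out, the last holds). Time passes only in rows, so rows that do not move let the fingers close. It gives the time, the measured TCP pose, the force and the opening at its end, in the units of the state.
- r.sense(): the state, without advancing time (a new reading comes with each control period).
- r.grab_frame(name): name is "side" or "top" or "wrist"; returns the picture (400x640x3 uint8, blue, green, red); there is no depth.
- r.calibration(name): a dict with "mtx" (3x3 intrinsics, pixels), "world_from_camera" (4x4, takes a point from camera to world coordinates). Camera axes: x right, y down, z forward; pixel columns grow to the right and rows downward; lengths in mm; the calibration is good to about 2 mm. A picture is of the moment at which its call begins: read the wrist's pose just before it. calibration takes no time and is no camera call; for the wrist camera it gives the pose at the moment of the call.
- r.sign_off(): hands the job in, once; it reports no verdict.
The state is a dict: "clock": time; "qpos": joint angles; "qvel": joint speeds; "joint_efforts": joint torques, N m; "eef_pos": TCP position; "tcp_rot": TCP orientation; "contact_force": force on the tool from outside, world axes, zero at the start; "wrist_torque": the same for the moment, N m; "opening": opening from 0.0 (shut) to 1.0 (fully open).
Only numpy, scipy, OpenCV 4.12 (cv2) and the standard library are available. Lean on these libraries where they do the work, as an engineer would, in place of code of your own. Each camera call takes 0.05 s, during which the arm holds its last target. There are 200 camera calls.

### The job

Run the loaded sample carriage over to the other end of its small slide: with the fingertips press down the round lock button on the carriage and keep it down while you push the carriage along to the end stop, then let go so that the button springs up and the carriage is locked there. Pick nothing up: the sample rides along in its cup, and the other things on the desk stay where they are.

Things in the scene. Friction and masses are not known exactly. Their poses are not given: they have to be found in the camera images.
- slide: The sample slide, fixed to the desk: aluminium base plate 214 x 112 x 10 mm with two steel guide rods between two dark end blocks (each 12 x 112 mm, top 42 mm above the desk) and a toothed lock bar along its -y side (top 42 mm above the desk, 44 to 52 mm from the centre line). Origin: centre of its underside on the desk. Its x axis is the direction in which the carriage has to travel, z is up. Its position and heading on the desk vary.
- far_stop (a point): The face of the end block the carriage has to reach, at 93.5 mm along the slide's +x and 23 mm above the desk; axes as the slide.
- carriage (a joint): Position of the carriage along the rail in m: 0 at the start (near end), 0.0965 against the far stop. Carriage: aluminium block 88 x 76 mm, flat top 34 mm above the desk. It moves easily (about 1.5 N) while unlocked; while the button is up it is locked (about 1.5 mm of play), with lock notches every 12 mm, the last one at 0.096.
- lock_button (a joint): Travel of the lock button in m: 0 up (locked), 0.007 fully down. A spring pushes it up: about 1.6 N at the top, 6 N fully down. The lock is clear from 4 mm down; let go, it springs back up wherever the carriage stands.
- button_top (a point): Centre of the flat top of the lock button (black, round, 26 mm diameter), on the carriage's centre line, 52 mm above the desk when up; it moves with the button and the carriage. z is up, x is the direction of travel. Nothing taller than the button stands within 35 mm behind it or beside it.
- finger_rest (a point): Top of the upright black finger rest on the carriage (8 mm thick, 44 mm wide across the slide, its top 73 mm above the desk): the point lies at the middle of the top edge of the face that looks at the button, 18 mm ahead (+x of the slide) of the button's centre. Fingertips standing on the button can push against this face. It is rigid with the carriage.
- cup (a point): Centre of the floor of the shallow round cup on the carriage that holds the sample, 34 mm above the desk, 46 mm ahead of the button; the cup's rim is 7 mm high and 38 mm in outer diameter.
- sample: The sample, a loose dome-shaped covered button of 24 mm diameter and 11 mm height lying in the cup; origin at the centre of its underside. It must ride along in the cup and not be picked up.
- grease_pot: Bystander: low round pot with a lid, 57 mm diameter, 32 mm high, standing beside the slide; origin at the centre of its underside.
- eyelet: Bystander: eyelet of 25 mm diameter, 10 mm high, lying beside the slide; origin at its underside.
- bar_stud: Bystander: small bar 11 x 37 x 11 mm lying beside the slide; origin at its underside.
- slider_sample: Bystander: black strap slider 20 x 30 x 9 mm lying beside the slide; origin at its underside.
- oil_dropper: Bystander: small dark bottle with a needle cap, 30 mm diameter, 104 mm high, in front of the slide to its left as the robot sees it; origin at its underside.
- jar: Bystander: jar of studs with a lid, 58 mm diameter, 70 mm high, standing at the back of the desk behind the slide; origin at its underside.
- tape: Bystander: small roll of tape, 59 mm diameter, 19 mm high, lying flat near the desk's front right corner; origin at its underside.

How it is judged (in metres and radians):
On the way, in this order (a step that is already met when the one before it is completed fails the run):
1. the lock button is pressed down while the carriage is still at its start (value of joint lock_button above 0.0035 m and value of joint carriage below 0.008 m), for 0.1 s.
2. the carriage is at the far stop with the button still held down (value of joint lock_button above 0.003 m and value of joint carriage above 0.092 m), for 0.1 s.
At the end, for the whole second after the job is handed in: The carriage stands at the far stop (within 3 mm), the lock button is up again (within 1.5 mm) so that the carriage is locked there, and the sample lies in its cup (within 8 mm of the centre) (value of joint carriage above 0.0935 m and value of joint lock_button below 0.0015 m and horizontal distance between sample and cup below 0.008 m and z of sample in the frame of cup between -0.005 and 0.005 m); the robot touches nothing.
It fails at once if the lock button was let up while the carriage was on its way (value of joint carriage between 0.008 and 0.09 m and value of joint lock_button below 0.0025 m).
It fails at once if the sample was lifted or thrown out of its cup (z of sample in the frame of cup above 0.008 m or horizontal distance between sample and cup above 0.015 m).
It fails at once if a bystander was moved or picked up (distance of any of grease_pot, eyelet, bar_stud, slider_sample, oil_dropper, jar, tape from where it was at the start of the episode above 0.015 m or angle between any of oil_dropper, jar's own z axis and vertical above 0.5 rad).
It also fails if it takes over 38 s, if anything falls off the work surface, if the arm or the gripper's body presses on something with over 40 N, if the wrist force passes 120 N, or if a joint passes its speed limit or range.

## Working session

There is one attempt and no reset: what is moved stays moved. The work goes in short steps, Python scripts to look and compute and a tool call to move; the robot and the scene stay as the last step left them, time stands still between calls to the robot, and variables do not carry over. Pictures are saved under pics/ and viewed, about 8 in all and at most 12, crops included, and the job is handed in when it is done.

Besides the shell and the picture viewer there is one more tool, called by a JSON object that holds its "op" and its "data". jog_arm: Moves the arm, as the interface text tells. Shifts and turns lie within -1 to 1; 1 stands for 10 cm of shift or pi/2 rad of turn. Its arguments: {"type":"object","properties":{"deltas":{"type":"array"},"squeeze":{"type":"number"}},"required":["deltas"]}

```bash
mkdir -p pics; python3 - <<'E'
from rig import r
import cv2
s=r.sense();print(s)
for n in("top","side"):
    cv2.imwrite(f"pics/{n}0.png",r.grab_frame(n));c=r.calibration(n);print(n,c["mtx"].tolist(),c["world_from_camera"].round(3).tolist())
E
```

```text
{'clock': 0.0, 'qpos': array([ 1.17258831e+00,  3.53665773e-01,  1.63414796e+00,  2.16388019e-05,
        1.15519539e+00, -2.39776203e-03]), 'qvel': array([-0.00047191, -0.00156734, -0.00020093,  0.00061868,  0.00081262,
       -0.00023878]), 'joint_efforts': array([ 2.06804078e-03, -6.05237246e+01, -3.42077780e+01,  4.07385814e-04,
        9.13798925e-03, -2.49774388e-05]), 'eef_pos': array([240.79142352, 576.26730503, 255.54473173]), 'tcp_rot': array([-3.14156947e+00,  1.41642148e-03,  1.17497734e+00]), 'contact_force': array([-0.47828131,  0.14504701,  0.3806715 ]), 'wrist_torque': array([ 0.04516953, -0.01989369,  0.01023278]), 'opening': 0.9983425155310436}
top [[463.26265670545473, 0.0, 320.8676390733365], [0.0, 463.26265670545473, 202.21261801610814], [0.0, 0.0, 1.0]] [[-0.001, -0.996, 0.092, 445.991], [-1.0, 0.0, -0.008, -250.059], [0.008, -0.092, -0.996, 1233.04], [0.0, 0.0, 0.0, 1.0]]
side [[389.8849622652406, 0.0, 318.81817389571216], [0.0, 389.8849622652406, 202.821839649297], [0.0, 0.0, 1.0]] [[-0.987, -0.141, 0.075, 514.758], [-0.159, 0.85, -0.502, 169.027], [0.006, -0.507, -0.862, 819.127], [0.0, 0.0, 0.0, 1.0]]
```

View pics/top0.png

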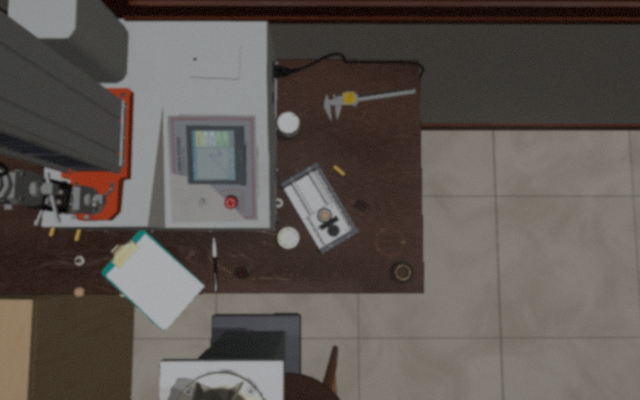

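View pics/side0.png

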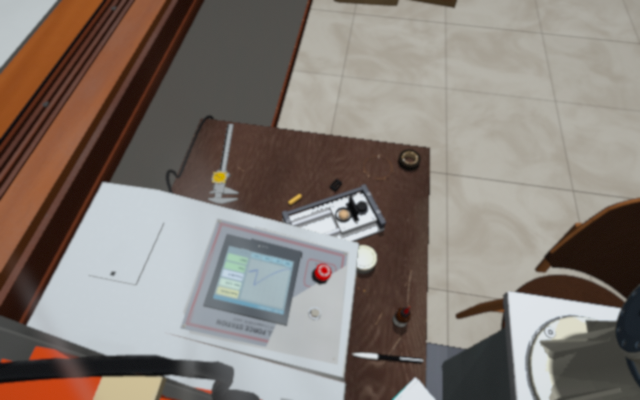

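The top view shows the slide at about (320,208). The button is near its lower right at (333,229) and the sample at (324,214), so travel is up and to the left. A tall white instrument stands to the slide's left. Next I'll enlarge both views.

```bash
python3 - <<'E'
import cv2,numpy as np
a=cv2.imread("pics/top0.png")[155:260,270:375];b=cv2.imread("pics/side0.png")[175:250,275:395]
f=lambda i,k:cv2.resize(i,None,fx=k,fy=k,interpolation=cv2.INTER_CUBIC)
A=f(a,4);B=f(b,3.3)
H=max(A.shape[0],B.shape[0]);p=lambda i:cv2.copyMakeBorder(i,0,H-i.shape[0],0,0,0)
A,B=cv2.resize(a,(378,378),interpolation=2),cv2.resize(b,(420,262),interpolation=2)
cv2.imwrite("pics/crop.png",np.hstack([A,cv2.copyMakeBorder(B,0,116,0,0,0)]))
E
cat > h.py <<'E'
import numpy as np
from rig import r
def ray(n,u,v,c=None):
    c=c or r.calibration(n);T=c["world_from_camera"];d=T[:3,:3]@np.linalg.solve(c["mtx"],[u,v,1.]);return T[:3,3],d/np.linalg.norm(d)
def onz(n,u,v,z,c=None):
    o,d=ray(n,u,v,c);return o+d*(z-o[2])/d[2]
def tri(*rs):
    A=sum(np.eye(3)-np.outer(d,d) for o,d in rs);b=sum((np.eye(3)-np.outer(d,d))@o for o,d in rs);return np.linalg.solve(A,b)
def proj(n,p,c=None):
    c=c or r.calibration(n);T=np.linalg.inv(c["world_from_camera"]);q=c["mtx"]@(T@[*p,1])[:3];return q[:2]/q[2]
E
python3 - <<'E'
from h import *
for n,t,s in [("red knob",(231,202),(322,272)),("instr corner lower right",(270,229),(347,378)),("instr corner upper right",(270,22),(105,183)),("pot",(288,238),(366,258)),("button",(333,229),(357,211))]:
    print(n,tri(ray("top",*t),ray("side",*s)).round())
print("button",onz("top",333,229,52).round(1),onz("side",357,211,52).round(1))
for q in [(318,164),(282,187),(357,232),(322,251)]:print("corner",onz("top",*q,42).round(1))
E
```

```text
red knob [542. -58. 204.]
instr corner lower right [ 473.  -34. -730.]
instr corner upper right [ 942. -145.  243.]
pot [ 462. -174.   21.]
button [ 490. -292.   13.]
button [ 487.1 -290.6   52. ] [ 493.5 -270.3   52. ]
corner [ 656.4 -252.4   42. ]
corner [ 596.1 -159.3   42. ]
corner [ 479.7 -352.6   42. ]
corner [ 431.2 -262.6   42. ]
```

View pics/crop.png

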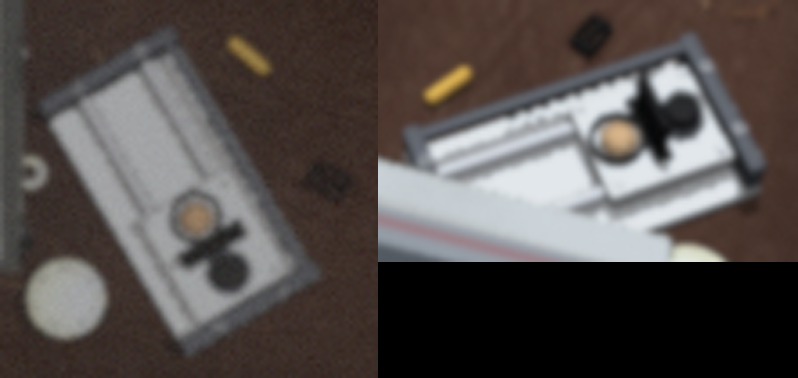

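The crop puts the button at top-view pixel (333.3,230.3), the rest at (328.6,223) and the cup at (324.4,214.7). In the side view the button is at (362.1,207.9).

```bash
python3 - <<'E'
from h import *
t=lambda x,y:(x/3.6+270,y/3.6+155)
s=lambda x,y:((x-378)/3.5+275,y/3.5+175)
print("button",onz("top",*t(228,271),52).round(1),onz("side",*s(683,115),52).round(1),tri(ray("top",*t(228,271)),ray("side",*s(683,115))).round(1))
print("sample",onz("top",*t(196,215),43).round(1),onz("side",*s(619,138),43).round(1))
F=[onz("top",*t(*p),42)[:2] for p in[(41,104),(172,30),(183,352),(316,270)]]
print(np.round(F,1));f=(F[0]+F[1])/2;n=(F[2]+F[3])/2;d=f-n
print("mid",(f+n)/2,"len",np.linalg.norm(d),"w",np.linalg.norm(F[0]-F[1]),np.linalg.norm(F[2]-F[3]),"head",np.arctan2(d[1],d[0]),np.arctan2(*( (F[0]-F[1])*[-1,1])))
for q in[(275,228),(165,228)]:print("front edge",onz("top",*q,240).round(),onz("top",*q,0).round())
E
```

```text
button [ 483.8 -291.4   52. ] [ 482.9 -280.3   52. ] [ 483.2 -292.    32.4]
sample [ 524.1 -269.    43. ] [ 521.7 -261.7   43. ]
[[ 604.2 -157.6]
 [ 658.1 -251.9]
 [ 426.7 -259.6]
 [ 484.8 -354.6]]
mid [ 543.44736157 -255.93526872] len 203.09059069415645 w 108.59459851630996 111.33903819819804 head 0.5283504883573737 0.5198454799903632
front edge [ 483. -160.  240.] [ 492. -138.    0.]
front edge [483.  75. 240.] [492. 153.   0.]
```

The slide's centre is near (543,-256) with a heading of about 0.525 rad. The button is near (484,-291), which matches the slide geometry. I'll swing over high and in front of the instrument.

{"op": "jog_arm", "data": {"deltas": [{"gripper": 1, "translation": [0.15, -0.31, 0.14], "dr": [0, 0, -0.0775]}, {"gripper": 1, "translation": [0.15, -0.31, 0.14], "dr": [0, 0, -0.0775]}, {"gripper": 1, "translation": [0.15, -0.31, 0.14], "dr": [0, 0, -0.0775]}, {"gripper": 1, "translation": [0.15, -0.31, 0.14], "dr": [0, 0, -0.0775]}, {"gripper": 1, "translation": [0.15, -0.31, 0.14], "dr": [0, 0, -0.0775]}, {"gripper": 1, "translation": [0.15, -0.31, 0.14], "dr": [0, 0, -0.0775]}, {"gripper": 1, "translation": [0.15, -0.31, 0.14], "dr": [0, 0, -0.0775]}, {"gripper": 1, "translation": [0.15, -0.31, 0.14], "dr": [0, 0, -0.0775]}, {"gripper": 1, "translation": [0.15, -0.31, 0.14], "dr": [0, 0, -0.0775]}, {"gripper": 1, "translation": [0.15, -0.31, 0.14], "dr": [0, 0, -0.0775]}, {"gripper": 1, "translation": [0.15, -0.31, 0.14], "dr": [0, 0, -0.0775]}, {"gripper": 1, "translation": [0.15, -0.31, 0.14], "dr": [0, 0, -0.0775]}], "squeeze": 30}}

```text
clock: 1.1
eef_pos: [421.1, 203.0, 424.8]
tcp_rot: [3.141, 0.0, -0.292]
contact_force: [0.5, 0.3, -0.5]
opening: 0.0
```

{"op": "jog_arm", "data": {"deltas": [{"gripper": 1, "translation": [0, -0.4, -0.02], "dr": [0, 0, -0.039]}, {"gripper": 1, "translation": [0, -0.4, -0.02], "dr": [0, 0, -0.039]}, {"gripper": 1, "translation": [0, -0.4, -0.02], "dr": [0, 0, -0.039]}, {"gripper": 1, "translation": [0, -0.4, -0.02], "dr": [0, 0, -0.039]}, {"gripper": 1, "translation": [0, -0.4, -0.02], "dr": [0, 0, -0.039]}, {"gripper": 1, "translation": [0, -0.4, -0.02], "dr": [0, 0, -0.039]}, {"gripper": 1, "translation": [0, -0.4, -0.02], "dr": [0, 0, -0.039]}, {"gripper": 1, "translation": [0, -0.4, -0.02], "dr": [0, 0, -0.039]}, {"gripper": 1, "translation": [0, -0.4, -0.02], "dr": [0, 0, -0.039]}, {"gripper": 1, "translation": [0, -0.4, -0.02], "dr": [0, 0, -0.039]}, {"gripper": 1, "translation": [0, -0.4, -0.02], "dr": [0, 0, -0.039]}, {"gripper": 1, "translation": [0, -0.4, -0.02], "dr": [0, 0, -0.039]}]}}

```text
clock: 2.1
eef_pos: [420.2, -277.3, 400.0]
tcp_rot: [-3.142, 0.0, -1.024]
contact_force: [2.0, -0.1, 0.0]
opening: 0.0
```

```bash
python3 - <<'E'
from h import *
import cv2,pickle
s=r.sense();print(s["clock"],s["eef_pos"],s["tcp_rot"],s["qpos"],s["opening"],s["contact_force"])
c=r.calibration("wrist");i=r.grab_frame("wrist");cv2.imwrite("pics/w1.png",i);pickle.dump(c,open("w1.pkl","wb"))
print(c["world_from_camera"].round(2).tolist(),proj("wrist",(484,-291,52),c))
E
```

```text
2.1 [ 420.24335263 -277.31033472  399.99044697] [-3.14157105e+00  2.57457803e-04 -1.02436960e+00] [-5.86350105e-01  4.75918041e-02  1.69841051e+00  1.30762832e-04
  1.39581433e+00  4.37996721e-01] 0.00045751796241737946 [ 1.98110317 -0.12259351  0.00530108]
[[0.52, -0.81, -0.26, 485.78], [-0.85, -0.5, -0.16, -237.62], [0.0, 0.3, -0.95, 516.08], [0.0, 0.0, 0.0, 1.0]] [352.96915891 114.50637268]
```

View pics/w1.png

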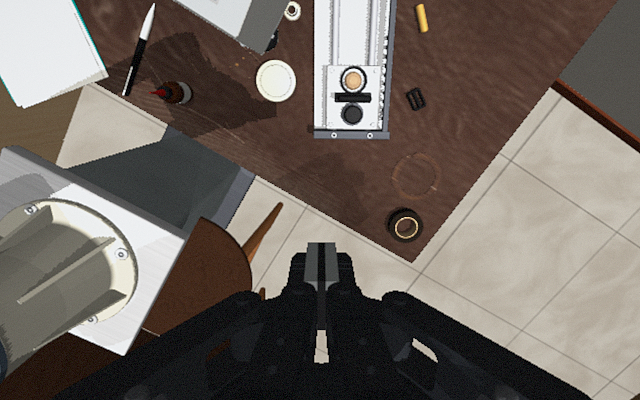

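The wrist view shows the slide nearly upright. The button is at about (352,114), the rest at (352,97), the cup with the sample at (353,80), and the near end block along row 135. I'll measure from this.

```bash
python3 - <<'E'
from h import *
import cv2,pickle
c=pickle.load(open("w1.pkl","rb"));i=cv2.imread("pics/w1.png")
g=i.max(2);m=(g[:,:]<60).astype(np.uint8)
sub=m[60:130,330:376];n,l,st,ce=cv2.connectedComponentsWithStats(sub)
for k in range(1,n):
    if st[k,4]>20:print(st[k],ce[k]+[330,60])
x=i[60:145,305:400];cv2.imwrite("pics/w1c.png",cv2.resize(x,None,fx=6,fy=6,interpolation=2))
hsv=cv2.cvtColor(i,cv2.COLOR_BGR2HSV)
s=cv2.inRange(hsv[68:92,340:368],(5,50,110),(25,255,255));M=cv2.moments(s,True);u,v=M["m10"]/M["m00"]+340,M["m01"]/M["m00"]+68
print("sample",u,v,M["m00"],onz("wrist",u,v,42,c))
E
```

```text
[  5   6  36  37 433] [352.73210162  92.35103926]
[ 13  45  19  19 127] [351.24409449 114.18897638]
sample 352.6768558951965 80.26637554585153 229.0 [ 522.33612332 -266.70249917   42.        ]
```

View pics/w1c.png

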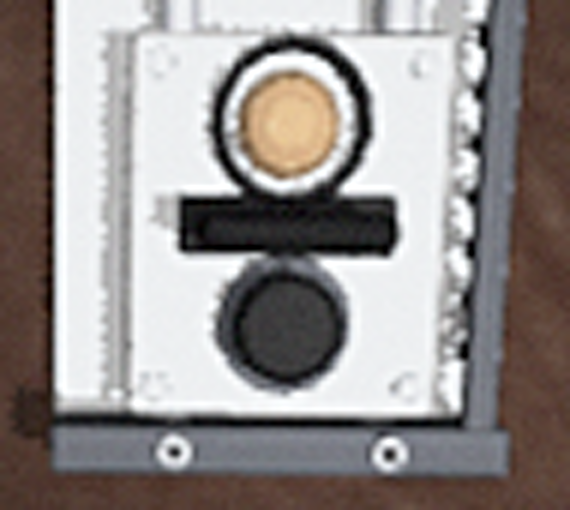

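```bash
python3 - <<'E'
from h import *
import cv2,pickle
c=pickle.load(open("w1.pkl","rb"))
p=lambda x,y,z:onz("wrist",x/6+305-.42,y/6+60-.42,z,c)[:2]
b=p(290,330,52);f1=p(180,252,73);f2=p(397,252,73);cup=p(292,120,41)
e1=p(53,472,42);e2=p(507,472,42)
print("button",b,"rest",f1,f2,(f1+f2)/2,"w",np.linalg.norm(f1-f2),"cup",cup,"near edge",e1,e2,"w",np.linalg.norm(e1-e2))
for d in(f1-f2,e1-e2):print("head",np.arctan2(-d[0],d[1]))
d=cup-b;print("cup-b",np.linalg.norm(d),np.arctan2(d[1],d[0]))
h=.523;u=np.array([np.cos(h),np.sin(h)])
print("rest ahead",((f1+f2)/2-b)@u, "end edge behind",((e1+e2)/2-b)@u,"rad",np.linalg.norm(p(345,330,52)-p(235,330,52)))
e=(e1+e2)/2; print("centre",e+107*u,"button pred",e+37*u)
E
```

```text
button [ 483.87570262 -290.98790597] rest [ 485.36332669 -258.85905467] [ 510.13271381 -299.56588749] [ 497.74802025 -279.21247108] w 47.65048558744082 cup [ 523.5746684  -266.94965025] near edge [ 425.77413937 -261.22746438] [ 483.12589701 -355.48407946] w 110.33373732040609
head 0.5466331502379034
head 0.5466198019878217
cup-b 46.40954235685912 0.5444636114472252
rest ahead 17.899540704473512 end edge behind -34.1671205917631 rad 25.601047921910748
centre [ 547.14675427 -254.91126688] button pred [ 486.50402973 -289.87496177]
```

{"op": "jog_arm", "data": {"deltas": [{"gripper": 1, "translation": [0.2, -0.04, 0], "dr": [0, 0, 0]}, {"gripper": 1, "translation": [0.2, -0.04, 0], "dr": [0, 0, 0]}, {"gripper": 1, "translation": [0.2, -0.04, -0.1], "dr": [0, 0, 0]}, {"gripper": 1, "translation": [0.06, -0.007, -0.3], "dr": [0, 0, -0.004]}, {"gripper": 1, "translation": [0, 0, -0.4], "dr": [0, 0, 0]}, {"gripper": 1, "translation": [0, 0, -0.4], "dr": [0, 0, 0]}, {"gripper": 1, "translation": [0, 0, -0.4], "dr": [0, 0, 0]}, {"gripper": 1, "translation": [0, 0, -0.4], "dr": [0, 0, 0]}, {"gripper": 1, "translation": [0, 0, -0.4], "dr": [0, 0, 0]}, {"gripper": 1, "translation": [0, 0, -0.2], "dr": [0, 0, 0]}, {"gripper": 1, "translation": [0, 0, 0], "dr": [0, 0, 0]}, {"gripper": 1, "translation": [0, 0, 0], "dr": [0, 0, 0]}]}}

```text
clock: 3.15
eef_pos: [486.4, -287.6, 139.6]
tcp_rot: [3.14, 0.002, -1.027]
contact_force: [1.1, -1.2, 0.5]
opening: 0.001
```

```bash
python3 - <<'E'
from h import *
import cv2
s=r.sense();print(s["clock"],s["eef_pos"],s["tcp_rot"],s["qpos"],s["contact_force"])
i=r.grab_frame("wrist");cv2.imwrite("pics/w2.png",i)
p=s["eef_pos"]; print("tip px",proj("wrist",p-[0,0,25]))
E
```

```text
3.15 [ 486.41422539 -287.61754608  139.5504841 ] [ 3.14030287e+00  2.37607536e-03 -1.02717815e+00] [-5.36643283e-01  4.01303382e-01  1.85937207e+00 -2.37084031e-05
  8.83620706e-01  4.90548402e-01] [ 1.07423366 -1.22457356  0.47394672]
tip px [318.42909729 256.74402876]
```

View pics/w2.png

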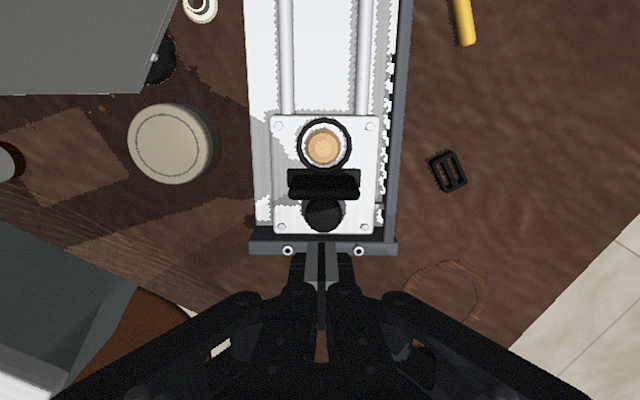

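Here the button is at about (323,213) and the fingertips at (320,243). I'll check the button position from this nearer view.

```bash
python3 - <<'E'
from h import *
import cv2
i=cv2.imread("pics/w2.png");g=i.max(2)
print(proj("wrist",(484,-291,52)),proj("wrist",(484,-291,45)))
for q in[(323.5,214)]:print("button",onz("wrist",*q,52))
f1,f2=onz("wrist",289,198,73),onz("wrist",359,198,73);print("rest",f1,f2,(f1+f2)/2,np.linalg.norm(f1-f2))
print("sample",onz("wrist",323,147,43))
a,b=onz("wrist",249,254,42),onz("wrist",397,254,42);print("near edge",a,b,(a+b)/2,np.arctan2(*((a-b)*[-1,1])[:2]))
E
```

```text
[321.4920947  217.30940793] [321.47099733 213.64131311]
button [ 486.76812484 -290.91875381   52.        ]
rest [ 491.61742764 -263.55097807   73.        ] [ 513.34080163 -299.49820495   73.        ] [ 502.47911463 -281.52459151   73.        ] 42.00128686297591
sample [ 524.34125574 -267.77655045   43.        ]Traceback (most recent call last):
  File "<stdin>", line 8, in <module>
ValueError: operands could not be broadcast together with shapes (3,) (2,)
```

{"op": "jog_arm", "data": {"deltas": [{"gripper": 1, "translation": [0.003, -0.024, -0.1], "dr": [0, 0, -0.003]}, {"gripper": 1, "translation": [0, 0, -0.15], "dr": [0, 0, 0]}, {"gripper": 1, "translation": [0, 0, -0.15], "dr": [0, 0, 0]}, {"gripper": 1, "translation": [0, 0, -0.08], "dr": [0, 0, 0]}, {"gripper": 1, "translation": [0, 0, 0], "dr": [0, 0, 0]}, {"gripper": 1, "translation": [0, 0, 0], "dr": [0, 0, 0]}]}}

```text
clock: 3.7
eef_pos: [487.6, -290.7, 92.9]
tcp_rot: [-3.141, -0.001, -1.032]
contact_force: [0.1, 0.3, -1.4]
opening: 0.004
```

{"op": "jog_arm", "data": {"deltas": [{"gripper": 1, "translation": [0, 0, -0.05], "dr": [0, 0, 0]}, {"gripper": 1, "translation": [0, 0, -0.05], "dr": [0, 0, 0]}, {"gripper": 1, "translation": [0, 0, -0.04], "dr": [0, 0, 0]}, {"gripper": 1, "translation": [0, 0, 0], "dr": [0, 0, 0]}]}}

```text
clock: 4.03
eef_pos: [486.9, -290.2, 77.7]
tcp_rot: [3.141, 0.001, -1.032]
contact_force: [-0.4, 0.9, -0.4]
opening: 0.003
```

{"op": "jog_arm", "data": {"deltas": [{"gripper": 1, "translation": [0, 0, -0.02], "dr": [0, 0, 0]}, {"gripper": 1, "translation": [0, 0, -0.02], "dr": [0, 0, 0]}, {"gripper": 1, "translation": [0, 0, 0], "dr": [0, 0, 0]}, {"gripper": 1, "translation": [0, 0, 0], "dr": [0, 0, 0]}]}}

```text
clock: 4.37
eef_pos: [487.3, -290.4, 74.4]
tcp_rot: [3.142, 0.0, -1.032]
contact_force: [-0.5, 1.6, 2.7]
opening: 0.001
```

{"op": "jog_arm", "data": {"deltas": [{"gripper": 1, "translation": [0, 0, -0.02], "dr": [0, 0, 0]}, {"gripper": 1, "translation": [0, 0, -0.01], "dr": [0, 0, 0]}, {"gripper": 1, "translation": [0, 0, 0], "dr": [0, 0, 0]}, {"gripper": 1, "translation": [0, 0, 0], "dr": [0, 0, 0]}]}}

```text
clock: 4.7
eef_pos: [487.3, -290.4, 71.4]
tcp_rot: [-3.142, -0.0, -1.032]
contact_force: [-1.7, -0.1, 5.5]
opening: -0.004
```

{"op": "jog_arm", "data": {"deltas": [{"gripper": 1, "translation": [0, 0, -0.01], "dr": [0, 0, 0]}, {"gripper": 1, "translation": [0, 0, 0], "dr": [0, 0, 0]}, {"gripper": 1, "translation": [0, 0, 0], "dr": [0, 0, 0]}, {"gripper": 1, "translation": [0, 0, 0], "dr": [0, 0, 0]}]}}

```text
clock: 5.03
eef_pos: [487.3, -290.5, 70.5]
tcp_rot: [-3.142, -0.0, -1.032]
contact_force: [-1.0, 0.7, 5.4]
opening: 0.004
```

{"op": "jog_arm", "data": {"deltas": [{"gripper": 1, "translation": [0.026, 0.0155, 0], "dr": [0, 0, 0]}, {"gripper": 1, "translation": [0.026, 0.0155, 0], "dr": [0, 0, 0]}, {"gripper": 1, "translation": [0.026, 0.0155, 0], "dr": [0, 0, 0]}, {"gripper": 1, "translation": [0.026, 0.0155, 0], "dr": [0, 0, 0]}, {"gripper": 1, "translation": [0.026, 0.0155, 0], "dr": [0, 0, 0]}, {"gripper": 1, "translation": [0.026, 0.0155, 0], "dr": [0, 0, 0]}, {"gripper": 1, "translation": [0.026, 0.0155, 0], "dr": [0, 0, 0]}, {"gripper": 1, "translation": [0.026, 0.0155, 0], "dr": [0, 0, 0]}]}}

```text
clock: 5.7
eef_pos: [508.1, -278.1, 70.5]
tcp_rot: [3.141, -0.0, -1.032]
contact_force: [-2.1, -0.4, 5.8]
opening: 0.005
```

{"op": "jog_arm", "data": {"deltas": [{"gripper": 1, "translation": [0.034, 0.0205, 0], "dr": [0, 0, 0]}, {"gripper": 1, "translation": [0.034, 0.0205, 0], "dr": [0, 0, 0]}, {"gripper": 1, "translation": [0.034, 0.0205, 0], "dr": [0, 0, 0]}, {"gripper": 1, "translation": [0.034, 0.0205, 0], "dr": [0, 0, 0]}, {"gripper": 1, "translation": [0.034, 0.0205, 0], "dr": [0, 0, 0]}, {"gripper": 1, "translation": [0.034, 0.0205, 0], "dr": [0, 0, 0]}, {"gripper": 1, "translation": [0.034, 0.0205, 0], "dr": [0, 0, 0]}, {"gripper": 1, "translation": [0.034, 0.0205, 0], "dr": [0, 0, 0]}, {"gripper": 1, "translation": [0.034, 0.0205, 0], "dr": [0, 0, 0]}, {"gripper": 1, "translation": [0.034, 0.0205, 0], "dr": [0, 0, 0]}, {"gripper": 1, "translation": [0.034, 0.0205, 0], "dr": [0, 0, 0]}, {"gripper": 1, "translation": [0.034, 0.0205, 0], "dr": [0, 0, 0]}]}}

```text
clock: 6.7
eef_pos: [549.2, -253.6, 70.6]
tcp_rot: [-3.142, -0.001, -1.032]
contact_force: [-2.4, 0.0, 5.3]
opening: 0.001
```

```bash
python3 - <<'E'
from h import *
import cv2
s=r.sense();print(s["clock"],s["eef_pos"],s["contact_force"],s["qpos"])
w=r.grab_frame("wrist");t=r.grab_frame("top")[155:260,240:375]
cv2.imwrite("pics/m.png",np.hstack([w[:,160:480],cv2.resize(t,(480,373),interpolation=2)[:, :].copy() if 0 else cv2.copyMakeBorder(cv2.resize(t,(480,373),interpolation=2),0,27,0,0,0)]))
E
```

```text
6.7 [ 549.19542252 -253.63023216   70.58013189] [-2.37030494  0.01180412  5.28332018] [-4.34971662e-01  5.48349569e-01  1.80667723e+00 -4.01001997e-04
  7.86002171e-01  5.97230307e-01]
```

View pics/m.png

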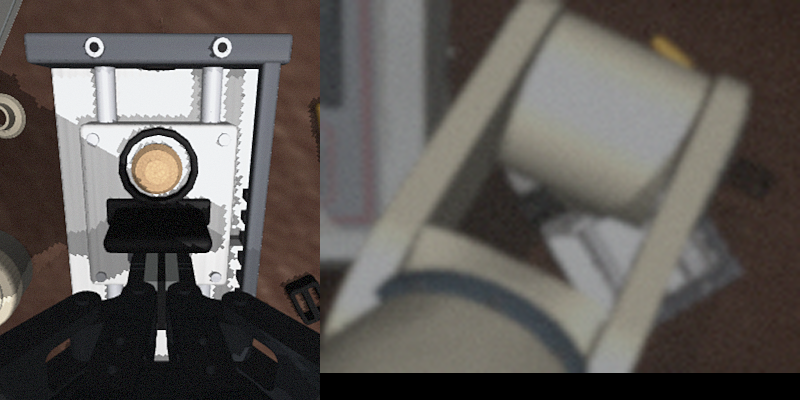

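The carriage is moving with the sample centred in the cup. About 25 to 30 mm of travel is left.

{"op": "jog_arm", "data": {"deltas": [{"gripper": 1, "translation": [0.03, 0.018, 0], "dr": [0, 0, 0]}, {"gripper": 1, "translation": [0.03, 0.018, 0], "dr": [0, 0, 0]}, {"gripper": 1, "translation": [0.03, 0.018, 0], "dr": [0, 0, 0]}, {"gripper": 1, "translation": [0.03, 0.018, 0], "dr": [0, 0, 0]}, {"gripper": 1, "translation": [0.03, 0.018, 0], "dr": [0, 0, 0]}, {"gripper": 1, "translation": [0.03, 0.018, 0], "dr": [0, 0, 0]}]}}

```text
clock: 7.3
eef_pos: [567.2, -242.9, 70.6]
tcp_rot: [-3.141, -0.001, -1.032]
contact_force: [-1.0, -0.4, 5.2]
opening: -0.003
```

{"op": "jog_arm", "data": {"deltas": [{"gripper": 1, "translation": [0.017, 0.01, 0], "dr": [0, 0, 0]}, {"gripper": 1, "translation": [0.017, 0.01, 0], "dr": [0, 0, 0]}, {"gripper": 1, "translation": [0.017, 0.01, 0], "dr": [0, 0, 0]}]}}

```text
clock: 7.55
eef_pos: [571.9, -239.9, 70.5]
tcp_rot: [3.141, -0.0, -1.032]
contact_force: [-4.0, -2.1, 6.3]
opening: -0.0
```

{"op": "jog_arm", "data": {"deltas": [{"gripper": 1, "translation": [0.013, 0.008, 0], "dr": [0, 0, 0]}, {"gripper": 1, "translation": [0.013, 0.008, 0], "dr": [0, 0, 0]}, {"gripper": 1, "translation": [0, 0, 0], "dr": [0, 0, 0]}]}}

```text
clock: 7.8
eef_pos: [574.5, -238.3, 70.4]
tcp_rot: [3.141, -0.0, -1.032]
contact_force: [-2.0, -1.7, 5.8]
opening: -0.004
```

{"op": "jog_arm", "data": {"deltas": [{"gripper": 1, "translation": [0.013, 0.008, 0], "dr": [0, 0, 0]}, {"gripper": 1, "translation": [0.013, 0.008, 0], "dr": [0, 0, 0]}, {"gripper": 1, "translation": [0, 0, 0], "dr": [0, 0, 0]}]}}

```text
clock: 8.05
eef_pos: [574.8, -238.1, 70.5]
tcp_rot: [3.137, 0.001, -1.031]
contact_force: [-12.5, -10.7, 11.0]
opening: -0.002
```

```bash
python3 - <<'E'
from h import *
import cv2
s=r.sense();print(s["clock"],s["eef_pos"],s["contact_force"])
w=r.grab_frame("wrist")[40:300,160:480];cv2.imwrite("pics/e.png",cv2.resize(w,None,fx=2,fy=2))
E
```

```text
8.05 [ 574.83769652 -238.07998252   70.46522148] [-12.50305162 -10.72263449  10.99808121]
```

View pics/e.png

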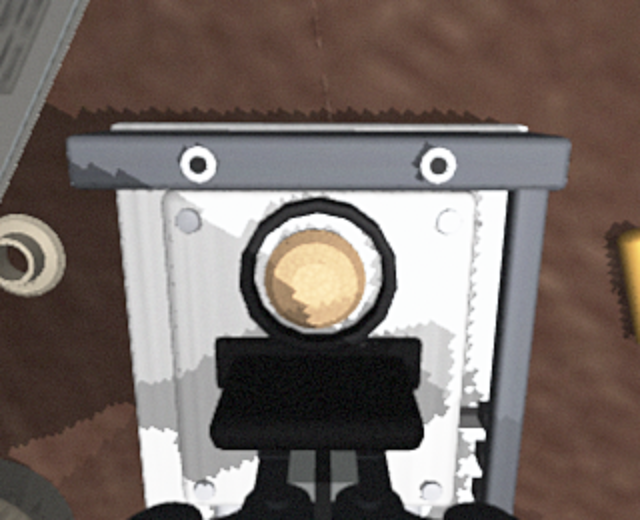

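The carriage is against the stop: contact force rose to about 16 N and the picture shows no gap. I'll ease the side load, hold, then lift straight up.

{"op": "jog_arm", "data": {"deltas": [{"gripper": 1, "translation": [-0.009, -0.005, 0], "dr": [0, 0, 0]}, {"gripper": 1, "translation": [0, 0, 0], "dr": [0, 0, 0]}, {"gripper": 1, "translation": [0, 0, 0], "dr": [0, 0, 0]}]}}

```text
clock: 8.35
eef_pos: [574.7, -238.1, 70.5]
tcp_rot: [3.139, 0.0, -1.032]
contact_force: [-9.7, -6.4, 8.6]
opening: 0.002
```

{"op": "jog_arm", "data": {"deltas": [{"gripper": 1, "translation": [0, 0, 0.05], "dr": [0, 0, 0]}, {"gripper": 1, "translation": [0, 0, 0.1], "dr": [0, 0, 0]}, {"gripper": 1, "translation": [0, 0, 0.1], "dr": [0, 0, 0]}, {"gripper": 1, "translation": [0, 0, 0.15], "dr": [0, 0, 0]}, {"gripper": 1, "translation": [0, 0, 0.25], "dr": [0, 0, 0]}, {"gripper": 1, "translation": [-0.1, -0.08, 0.3], "dr": [0, 0, 0]}, {"gripper": 1, "translation": [-0.2, -0.12, 0.3], "dr": [0, 0, 0]}, {"gripper": 1, "translation": [-0.2, -0.12, 0.3], "dr": [0, 0, 0]}, {"gripper": 1, "translation": [-0.2, -0.12, 0.3], "dr": [0, 0, 0]}, {"gripper": 1, "translation": [-0.2, -0.12, 0.3], "dr": [0, 0, 0]}, {"gripper": 1, "translation": [0, 0, 0], "dr": [0, 0, 0]}, {"gripper": 1, "translation": [0, 0, 0], "dr": [0, 0, 0]}]}}

```text
clock: 9.35
eef_pos: [486.3, -294.0, 287.2]
tcp_rot: [-3.14, -0.004, -1.034]
contact_force: [0.4, -0.7, -0.5]
opening: 0.001
```

```bash
python3 - <<'E'
from h import *
import cv2,pickle
s=r.sense();print(s["clock"],s["eef_pos"],s["contact_force"])
c=r.calibration("wrist");i=r.grab_frame("wrist");pickle.dump(c,open("f.pkl","wb"))
cv2.imwrite("pics/f.png",i)
u,v=map(int,proj("wrist",(568,-241,45),c));print(u,v)
y,x=max(v-75,0),max(u-80,0);print(x,y)
cv2.imwrite("pics/fc.png",cv2.resize(i[y:y+140,x:x+180],None,fx=4,fy=4,interpolation=2))
E
```

```text
9.35 [ 486.31330759 -294.023482    287.20933068] [ 0.42998455 -0.66603103 -0.46629232]
316 72
236 0
```

View pics/fc.png

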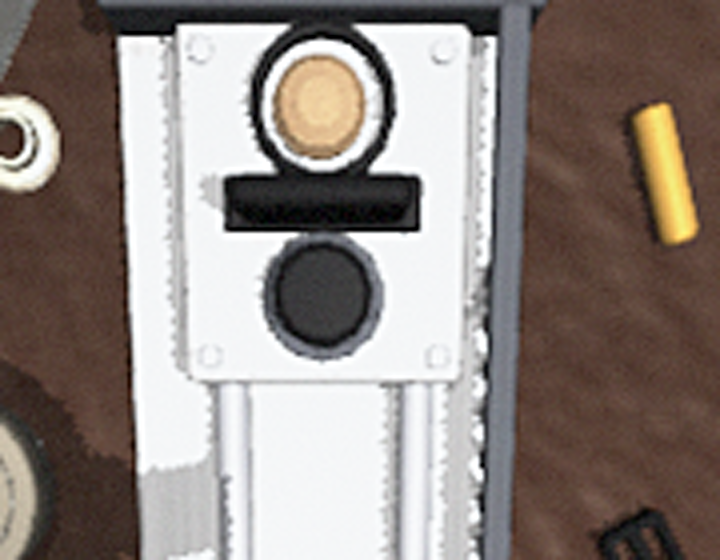

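The carriage is at the far end with the sample centred in its cup. The button is at crop (323,295), clear of the fingers. I'll do a numeric check, then hand in.

```bash
python3 - <<'E'
from h import *
import pickle
c=pickle.load(open("f.pkl","rb"))
p=lambda x,y,z:onz("wrist",x/4+236-.4,y/4-.4,z,c)[:2]
b=p(323,295,52);print("button",b,"travel",np.linalg.norm(b-[484.6,-291]))
print("diam if up",np.linalg.norm(p(272,295,52)-p(374,295,52)),"if down",np.linalg.norm(p(272,295,45)-p(374,295,45)))
k=p(322,100,41);sm=p(320,107,40);print("cup",k,np.linalg.norm(k-b),"sample off",np.linalg.norm(sm-k))
print(r.sense()["contact_force"]);r.sign_off()
E
```

```text
button [ 566.59707991 -241.94141463] travel 95.5524249434294
diam if up 25.98172108768507 if down 26.499253838947425
cup [ 606.55299102 -217.95513774] 46.60275004124425 sample off 1.502816325275275
[ 0.02336088  0.41954713 -0.15159582]
the job is handed in; nothing more can be done
```

I pressed the lock button at the start position and kept it down while pushing the carriage to the far stop. I then lifted straight off so the button could spring up, and handed the job in at about 9.4 s. No verdict was reported.

| Check | Result |
|---|---|
| At the stop | Side force rose to about 16 N, and the wrist picture showed no gap |
| Carriage travel, from the pictures | About 95.5 mm (0.096 is the last notch; 2 mm or so of measuring error) |
| Sample offset from cup centre | About 1.5 mm |
| Button | Its apparent diameter (26.0 mm) fits the up position; fully down would give 26.5 mm, so this check is weak |
| Arm | Clear of everything, no contact force |

- **Bystanders:** I saw no contact with them, and those in the last crop looked undisturbed. I did not re-measure their positions.
- **Early disagreement:** In the first pictures the side view put the button about 11 mm in y from the top view. I used the wrist camera instead, which agreed with the slide geometry to 2–3 mm.

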